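# Kick out the leg of a spool stand and hold its frame upright

## Robot

A 6-joint arm with a two-finger parallel gripper is mounted at the origin on a cart in front of the work surface, level with it; the furniture and walls round the work are solid. World frame = base frame: x ahead of the robot, y to its left, z up, the work surface at z = 0. Lengths are in mm, angles in rad, forces in N, time in s.
With the tool pointing down it reaches from about 275 to 775 mm from the base axis. Payload 14.6 kg.
Tool frame: the origin (TCP) lies at the very end of the fingers, on their centre line; the grasp point (between the pads) lies 19 mm behind it; z points along the fingers, x is the direction in which the jaws open and shut, and the axes are right-handed (so a half turn about z gives the same grasp; the last joint's range is limited). The gripper opens to 85 mm and grips with 20 to 120 N. Pads are 22 mm wide; open, the fingers measure 114 mm over their backs; the gripper's body (76 mm by 85 mm) begins 54 mm behind the grasp point. The pads swing forward as they close: fully open they stand 13 mm farther back than shut.
Start: joints at [1.003, 0.263, -0.048, 1.259, 0, 1.415], TCP at [210.622, 480.902, 231.278] pointing down, gripper open.
Joint ranges: [-2.65, 2.65], [-0.89, 1.7], [-1.18, 1.37], [-2.13, 2.11], [-1.35, 1.29], [-3.14, 3.14]. Speed limits (rad/s): [1.89, 1.89, 2.57, 2.79, 3.14, 3.14].

## Interface

Orientations are given as a unit quaternion [w, x, y, z].
In Python, from station import get_state, snapshot, job_done gives the robot as it stands.
- The arm moves only by the tool send_rows, never from a script. Its argument "rows" is a list of rows, each a list of 6 numbers: the shift along the tool's x, y, z in m, then the turn, a rotation vector about the tool's x, y, z in rad. A call has 1 to 8 rows; each row shifts and turns the commanded pose from where the row before left it, along the tool's axes as they then stand; what a row does not reach is not made up. A row lasts 1/12 s, in which the tool goes at most 41.7 mm and 7.16 degrees, less where a joint would pass 70% of its speed; a pose out of reach is approached as far as the arm can. A call is refused whole if a number of a shift passes 0.0417 or a number of a turn 0.125, either way. A call with a gripper value outside its range is refused whole. "gripper" is the opening, from 0 (shut) to 1 (fully open), set as the call begins (left out, the last holds). The fingers move at their own pace and stop on an object; "squeeze" is the grip in N (left out, the last holds). Time passes only in rows, so rows that do not move let the fingers close. It gives the time, the measured TCP pose, the force and the opening at its end, in the units of the state.
- get_state(): the state, without advancing time (a new reading comes with each control period).
- snapshot(name): name is "scene" or "top" or "wrist"; returns a dict with "frame" (420x560x3 uint8, red, green, blue), "mtx" (3x3 intrinsics, pixels), "D" ([k1, k2, p1, p2, k3] as OpenCV has them; the pictures are not rectified), "origin" and "orientation" of the camera in the world. Camera axes: x right, y down, z forward; pixel columns grow to the right and rows downward; lengths in mm; the calibration is good to about 2 mm. A picture is of the moment at which its call begins. There is no depth.
- job_done(): hands the job in, once; it reports no verdict.
The state is a dict: "time_s": time; "joints": joint angles; "joint_velocities": joint speeds; "tau": joint torques, N m; "ee_pos": TCP position; "orientation": TCP orientation; "wrist_force": force on the tool from outside, world axes, zero at the start; "moment": the same for the moment, N m; "width": finger opening in mm.
Only numpy, scipy, OpenCV 4.12 (cv2) and the standard library are available. Lean on these libraries where they do the work, as an engineer would, in place of code of your own. Each camera call takes 0.05 s, during which the arm holds its last target.

## Task

The frame of the solder spool stand is lying back on its rest. While it still rests there, flip its kickstand leg (it has a pin sticking out sideways to take it by) forward and down over centre until it is fully out at its stop; then bring the frame upright by its top bar, without letting it fall forward onto the leg, and finish while still holding the bar there so that the frame stands steady and upright. Leave the bin and the loose parts nearby where they are.

Things in the scene. Friction and masses are not known exactly. Their poses are not given: they have to be found in the camera images.
- stand: fixed aluminium base plate, 95 x 140 x 8 mm, on the belt (z = 0) in one of two neighbouring carrier bays (rails up to 34 mm high, knobs on them up to 54 mm). Origin: centre of its underside, below the frame's hinge. x points the way the frame leans back (away from the robot, within 0.2 rad), y along the hinge to the side where the leg is, z up. Hinge axis along y, 14 mm above the origin
- frame (a joint): frame's tilt, rad: 0 upright, positive leaning back (stand's +x), 0.45 at the rest (start), -0.2 fallen forward. Two posts 10 wide, 12 mm thick, 110 mm over their outsides; a 61 mm spool, 42 mm long, on a hub between and behind them. About 0.9 kg; let go when upright it falls back (about 0.7 N at the bar holds it upright, 2 to 3 N lifts it off the rest)
- leg (a joint): kickstand leg's angle relative to the frame, rad: -0.15 = stowed against its stop just behind the post on the stand's +y side (start), 0 = along the post; grows as the leg swings forward (stand's -x) and down; 2.45 = fully out at its stop. It turns freely and weighs 90 g: short of straight up (0.45 with the frame at rest) it falls back, past that it falls on out by itself. Under 1 N at the pin moves it
- leg_pivot (a point): point on the leg's pivot axis (parallel to the stand's y), level along y with pin_mid; the pivot is 71 mm from the frame's hinge along the posts
- pin_mid (a point): middle of the grip pin near the leg's free end: a steel pin of 10 mm diameter that sticks out 34 mm sideways (along the stand's y, outward), 70 mm from leg_pivot. This point is 17 mm from the leg's flat side and from the pin's end, 29 mm outward of the post
- bar: the frame's top bar: round steel grip bar of 12 mm diameter along the stand's y, 90 mm free between the posts, free space of over 45 mm between it and the spool. Origin at its middle, 161 mm from the frame's hinge along the posts; y along the bar; it turns freely about its own axis in the posts, so a closed grip need not turn with the frame
- blue_bin: open stacking parts bin, 124 x 123 x 75 mm, standing alone in the other of the two bays; origin at the centre of its underside. Bystander
- capacitor: standing can capacitor, 30 mm diameter, 47 mm high in the next bay to the right of the two (the robot's right); origin at the centre of its underside. Bystander
- tape: roll of tape lying flat, 60 mm diameter, 18 mm high, in the same bay as the capacitor; origin at the centre of its underside. Bystander

How it is judged (in metres and radians):
On the way:
1. the leg is flipped fully out while the frame still rests back (value of joint leg above 2.2 rad and value of joint frame above 0.3 rad), for 0.2 s.
At the end, for the whole second after the job is handed in: The leg is out (joint above 2.2 rad), the frame is within 0.08 rad of upright and still, and the fingers are holding the top bar (contact force above 0.2 N) (value of joint leg above 2.2 rad and value of joint frame between -0.08 and 0.08 rad and velocity of joint frame between -0.1 and 0.1 rad/s and contact force between the fingers and bar above 0.2 N); the arm keeps its last pose, push and grip.
It fails at once if the frame falls forward (past -0.17 rad) (value of joint frame below -0.17 rad).
It fails at once if a bystander is pushed more than 25 mm or knocked over (distance of any of blue_bin, capacitor, tape from where it was at the start of the episode above 0.025 m or angle between any of blue_bin, capacitor, tape's own z axis and vertical above 0.5 rad).
It also fails if it takes over 48 s, if anything falls off the work surface, if the arm or the gripper's body presses on something with over 40 N, if the wrist force passes 120 N, or if a joint passes its speed limit or range.

## Working session

There is one attempt and no reset: what is moved stays moved. The work goes in short steps, Python scripts to look and compute and a tool call to move; the robot and the scene stay as the last step left them, time stands still between calls to the robot, and variables do not carry over. Pictures are saved under pics/ and viewed, and the job is handed in when it is done.

Besides the shell and the picture viewer there is one more tool, called after "Call:" as name([rows], argument=value, ...), one row to a line, values as JSON. send_rows: Moves the arm, as the interface text tells. Its arguments: {"type":"object","properties":{"rows":{"type":"array","items":{"type":"array","items":{"type":"number"}}},"gripper":{"type":"number"},"squeeze":{"type":"number"}},"required":["rows"]}

```bash
mkdir -p pics; ls; python3 - <<'E'
from station import get_state, snapshot
import cv2,json
print(get_state())
for n in ("scene","top","wrist"):
    s=snapshot(n); cv2.imwrite(f"pics/a_{n}.png",s["frame"][:,:,::-1]); print(n,s["mtx"],s["D"],s["origin"],s["orientation"])
E
```

```text
pics
{'time_s': 0.0, 'joints': array([ 1.00270804e+00,  2.63557673e-01, -4.89401057e-02,  1.25940263e+00,
        4.72141379e-06,  1.41548075e+00]), 'joint_velocities': array([-0.00029377,  0.00136245,  0.00162309, -0.00107778,  0.00027733,
       -0.00144064]), 'tau': array([-7.84403765e-04, -6.37629318e+01,  3.84573162e+01,  1.37177319e-02,
       -8.97538871e-05,  2.90043863e-05]), 'ee_pos': array([210.46535919, 480.66683453, 230.80592292]), 'orientation': array([ 2.24810580e-04,  8.37003668e-01,  5.47196998e-01, -5.04198658e-04]), 'wrist_force': array([ 0.85663986,  0.6547658 , -0.41729603]), 'moment': array([-0.02453846, -0.04902463, -0.0243261 ]), 'width': 85.53773156432139}
scene [[466.82760492   0.         282.84049339]
 [  0.         466.82760492 209.82319828]
 [  0.           0.           1.        ]] [-0.00049951  0.          0.          0.          0.        ] [  -46.70397626 -1087.67272206   984.89481177] [-0.4335097   0.86941371 -0.21120498  0.10761785]
top [[433.00688655   0.         283.67465667]
 [  0.         433.00688655 201.88293103]
 [  0.           0.           1.        ]] [-0.11097252  0.          0.          0.          0.        ] [ 379.16661729 -117.22949966 1391.38665076] [ 0.03208444 -0.70073497  0.71237116 -0.02164305]
wrist [[331.60061226   0.         284.11188024]
 [  0.         331.60061226 209.23616259]
 [  0.           0.           1.        ]] [-0.06541036  0.          0.          0.          0.        ] [135.48289792 514.89075367 374.68901681] [0.13281055 0.82633755 0.54042964 0.08639106]
```

View pics/a_scene.png

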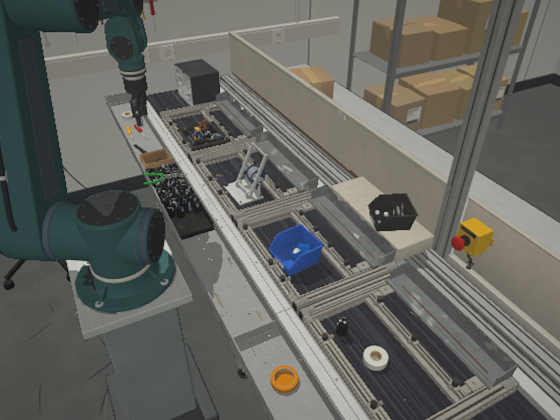

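View pics/a_top.png

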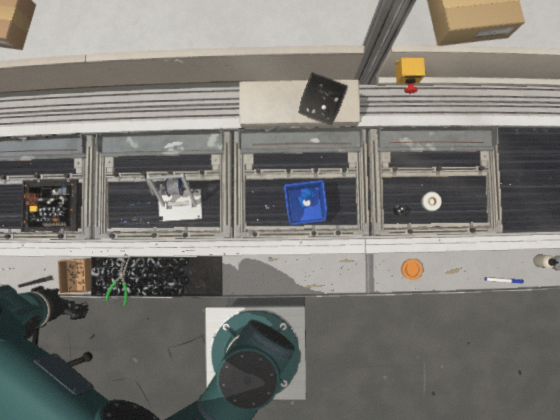

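View pics/a_wrist.png

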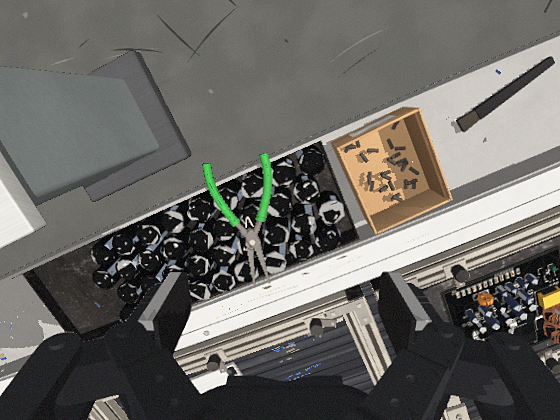

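```bash
python3 - <<'E'
import cv2,numpy as np
a=cv2.imread("pics/a_top.png")[150:240,100:230]; b=cv2.imread("pics/a_scene.png")[130:215,200:300]
cv2.imwrite("pics/b1.png",cv2.resize(a,None,fx=6,fy=6,interpolation=cv2.INTER_CUBIC))
cv2.imwrite("pics/b2.png",cv2.resize(b,None,fx=7,fy=7,interpolation=cv2.INTER_CUBIC))
E
```

```text
(no output)
```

View pics/b1.png

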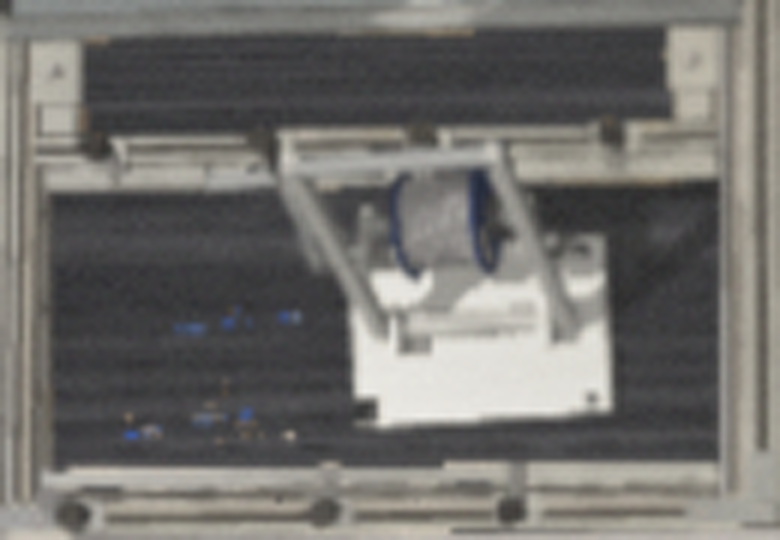

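View pics/b2.png

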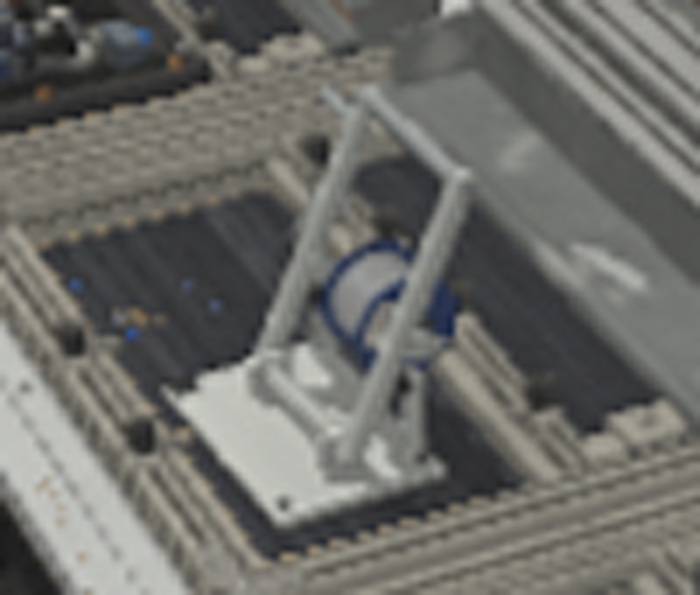

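```bash
cat > h.py <<'E'
import numpy as np,cv2
from scipy.spatial.transform import Rotation as R
def rq(q): return R.from_quat([q[1],q[2],q[3],q[0]])
def proj(s,P):
    Rm=rq(s["orientation"]).as_matrix(); o=np.array(s["origin"],float)
    Pc=(np.atleast_2d(P)-o)@Rm
    return cv2.projectPoints(Pc.reshape(-1,1,3),np.zeros(3),np.zeros(3),np.array(s["mtx"]),np.array(s["D"]))[0].reshape(-1,2)
def S(p,pose):
    x,y,a=pose; p=np.atleast_2d(p); c,s=np.cos(a),np.sin(a)
    return np.c_[x+c*p[:,0]-s*p[:,1], y+s*p[:,0]+c*p[:,1], p[:,2]]
def on(r,y,t,z0=14,h=0): # along post r, lateral y, tilt t
    return [r*np.sin(t),y,z0+r*np.cos(t)]
def pin(t,l,y=84):
    return [71*np.sin(t)+70*np.sin(t-l),y,14+71*np.cos(t)+70*np.cos(t-l)]
E
cat > fit.py <<'E'
from h import *
from station import snapshot
from scipy.optimize import least_squares
st,ss=snapshot("top"),snapshot("scene")
T=lambda u,v:(100+(u+.5)/6-.5,150+(v+.5)/6-.5); C=lambda u,v:(200+(u+.5)/7-.5,130+(v+.5)/7-.5)
hx,hy=47.5,70
obs=[("t",[-hx,-hy,8],T(610,412)),("t",[-hx,hy,8],T(354,428)),("t",[hx,-hy,8],T(605,235)),
("t",on(161,-50,.45),T(500,156)),("t",on(161,50,.45),T(288,162)),
("s",[-hx,-hy,8],C(280,527)),("s",[-hx,hy,8],C(165,390)),("s",[hx,-hy,8],C(443,468)),
("s",on(161,-50,.45),C(458,175)),("s",on(161,50,.45),C(368,98))]
f=lambda p:np.concatenate([proj(st if k=="t" else ss,S(P,p))[0]-o for k,P,o in obs])
r=least_squares(f,[500,100,0],x_scale=[100,100,.1],loss="soft_l1")
print(r.x,r.fun if 0 else np.round(f(r.x).reshape(-1,2),1))
p=r.x
print("bar",S(on(161,0,.45),p),"pin",S(pin(.45,-.15),p),"pinout",S(pin(.45,2.45),p))
for s,n in((st,"top"),(ss,"scene")):
    im=cv2.resize(s["frame"][:,:,::-1],None,fx=4,fy=4,interpolation=cv2.INTER_CUBIC)
    pts=[[-hx,-hy,8],[-hx,hy,8],[hx,hy,8],[hx,-hy,8],on(161,-50,.45),on(161,50,.45),on(0,50,.45),on(0,-50,.45),pin(.45,-.15,84-17),pin(.45,-.15,84+17)]
    q=(proj(s,S(pts,p))+.5)*4-.5
    for a in q: cv2.circle(im,tuple(int(v) for v in a),3,(0,0,255),-1)
    c=q.mean(0).astype(int); im=im[max(0,c[1]-250):c[1]+250,max(0,c[0]-350):c[0]+350]
    cv2.imwrite(f"pics/fit_{n}.png",im)
E
python3 fit.py
```

```text
[4.80854753e+02 2.39783402e+02 4.35942811e-02] [[ 0.2 -0. ]
 [ 0.3 -0.2]
 [-0.3  0.2]
 [-0.7  0.5]
 [ 1.   1.8]
 [ 0.  -1.6]
 [ 0.3 -1.1]
 [ 0.4 -0.8]
 [ 0.4  0.9]
 [ 0.2 -0.2]]
bar [[550.81767028 242.83531849 158.97198348]] pin [[547.53462631 326.77198845 135.70523731]] pinout [[444.45685857 322.27553846  48.80146571]]
```

View pics/fit_top.png

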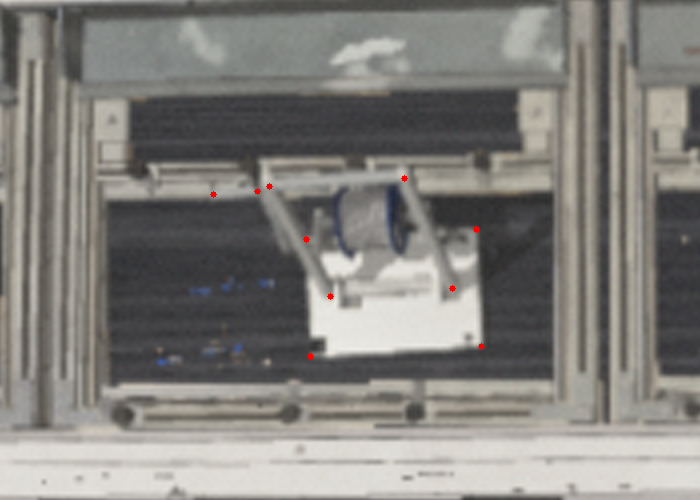

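View pics/fit_scene.png

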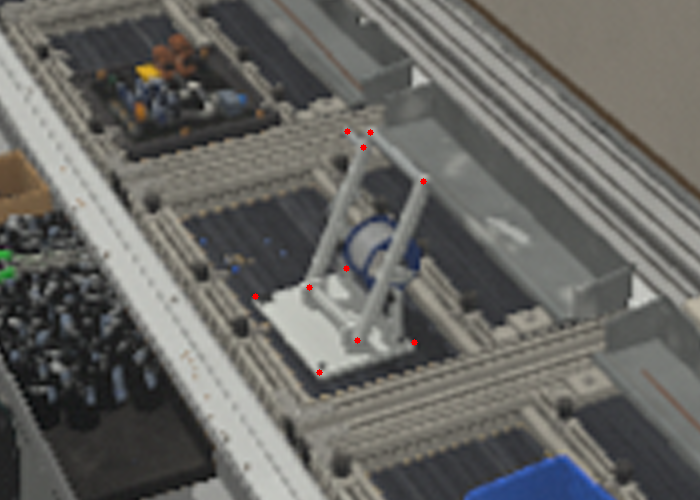

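Call:
send_rows([
  [0,0,-0.01,0,0,0.12],
  [0,0,-0.01,0,0,0.12],
  [0,0,-0.01,0,0,0.12],
  [0,0,0,0,0,0.12],
  [0,0,0,0,0,0.12],
  [0,0,0,0,0,0.12],
  [0,0,0,0,0,0.12],
  [0,0,0,0,0,0.12],
], gripper=0)

```text
time_s: 0.92
ee_pos: [210.6, 480.9, 261.2]
orientation: [0.0, 0.995, 0.096, -0.0]
wrist_force: [-0.2, 0.2, 0.8]
width: -0.2
```

```bash
cat > st.py <<'E'
from h import *
from station import get_state
import sys
POSE=(480.85,239.78,.0436)
s=get_state(); p=s["ee_pos"]; Rm=rq(s["orientation"])
a=POSE[2]; c,sn=np.cos(a),np.sin(a); d=p-[POSE[0],POSE[1],0]
print("t",round(s["time_s"],2),"p",p.round(1),"stand",np.round([c*d[0]+sn*d[1],-sn*d[0]+c*d[1],p[2]],1),"F",s["wrist_force"].round(1),"w",round(s["width"],1),"j",s["joints"].round(2))
# target R: tool x = stand x, down
T=R.from_matrix(np.array([[c,sn,0],[sn,-c,0],[0,0,-1]]).astype(float))
print("rotvec to target (tool)",(Rm.inv()*T).as_rotvec().round(3))
if len(sys.argv)>3:
    t=S([[float(v) for v in sys.argv[1:4]]],POSE)[0]; print("shift tool",Rm.inv().apply(t-p).round(1),"in target tool frame",T.inv().apply(t-p).round(1))
E
python3 st.py 105 87 240
```

```text
t 0.92 p [210.6 480.9 261.2] stand [-259.5  252.6  261.2] F [-0.2  0.2  0.8] w -0.2 j [ 1.    0.26  0.02  1.34 -0.    2.38]
rotvec to target (tool) [0.    0.    0.148]
shift tool [336.  217.7  21.2] in target tool frame [364.5 165.6  21.2]
```

Call:
send_rows([
  [0,0,0,0,0,0.074],
  [0,0,0,0,0,0.074],
  [0.03,0.014,0,0,0,0],
  [0.03,0.014,0,0,0,0],
  [0.03,0.014,0,0,0,0],
  [0.03,0.014,0,0,0,0],
  [0.03,0.014,0,0,0,0],
  [0.03,0.014,0,0,0,0],
])

```text
time_s: 1.58
ee_pos: [396.0, 405.1, 261.3]
orientation: [-0.0, 1.0, 0.025, 0.0]
wrist_force: [1.0, 1.5, -0.1]
width: -0.1
```

Call:
send_rows([
  [0.03,0.014,0,0,0,0],
  [0.03,0.014,0,0,0,0],
  [0.03,0.014,0,0,0,0],
  [0.03,0.014,0,0,0,0],
  [0.03,0.014,0,0,0,0],
  [0.03,0.012,0.02,0,0,0],
])

```text
time_s: 2.08
ee_pos: [580.9, 332.4, 244.0]
orientation: [-0.001, 1.0, 0.025, 0.002]
wrist_force: [0.5, 0.3, 0.5]
width: 0.1
```

```bash
python3 st.py 105 87 122; python3 - <<'E'
from station import snapshot
import cv2
s=snapshot("wrist"); cv2.imwrite("pics/c_w.png",s["frame"][:,:,::-1])
s=snapshot("scene"); cv2.imwrite("pics/c_s.png",cv2.resize(s["frame"][90:220,170:330,::-1],None,fx=4.5,fy=4.5,interpolation=cv2.INTER_CUBIC))
E
```

```text
t 2.08 p [580.9 332.4 244. ] stand [104.   88.2 244. ] F [0.5 0.3 0.5] w 0.1 j [ 0.4   0.52  0.4   1.44 -0.    1.92]
rotvec to target (tool) [-0.002 -0.004  0.006]
shift tool [  0.4   1.4 122. ] in target tool frame [  1.    1.2 122. ]
```

View pics/c_w.png

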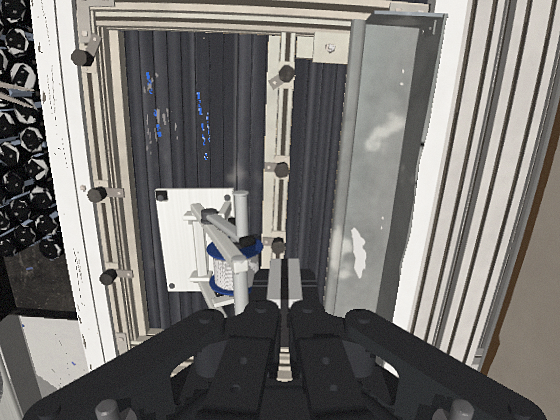

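View pics/c_s.png

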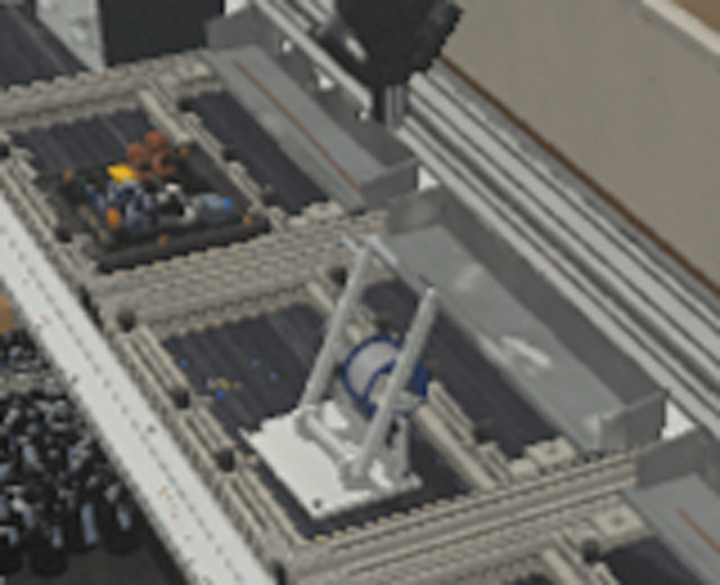

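The wrist picture shows the pin as a light bar from about (241,192) to (241,235); I compare this with the model's projection.

```bash
python3 - <<'E'
from h import *
from station import snapshot
s=snapshot("wrist"); P=(480.85,239.78,.0436)
q=proj(s,S([pin(.45,-.15,67),pin(.45,-.15,101),on(161,-45,.45),on(161,45,.45),[-47.5,70,8],[-47.5,-70,8],[47.5,70,8]],P)); print(q.round(0))
im=s["frame"][:,:,::-1].copy()
for a in q: cv2.circle(im,tuple(int(v) for v in a),1,(0,0,255),-1)
cv2.imwrite("pics/d.png",cv2.resize(im[150:320,130:330],None,fx=3.5,fy=3.5,interpolation=cv2.INTER_CUBIC))
E
```

```text
[[244. 234.]
 [242. 193.]
 [245. 365.]
 [240. 272.]
 [157. 189.]
 [170. 292.]
 [237. 189.]]
```

View pics/d.png

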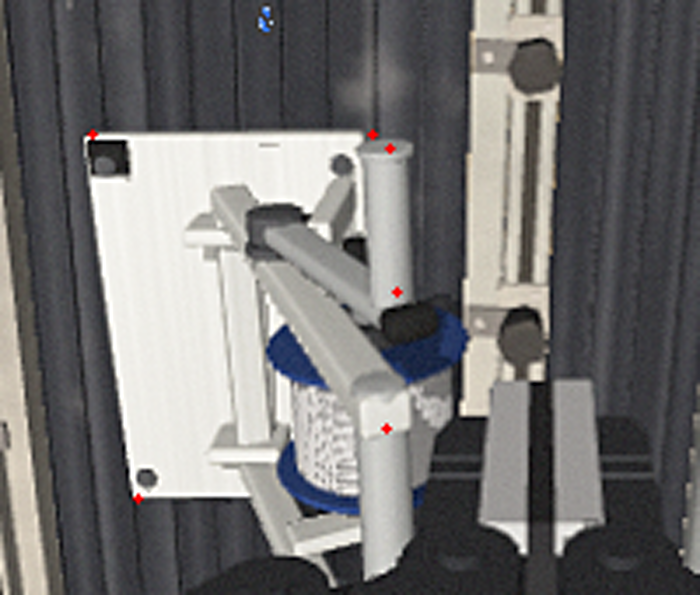

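The model agrees within about 2 mm. Descending behind the pin.

Call:
send_rows([
  [0,0,0.03,0,0,0.003],
  [0,0,0.03,0,0,0.003],
  [0,0,0.03,0,0,0],
  [0,0,0.03,0,0,0],
])

```text
time_s: 2.57
ee_pos: [577.5, 333.7, 120.9]
orientation: [-0.0, 1.0, 0.022, 0.0]
wrist_force: [0.1, -0.0, -0.8]
width: -0.0
```

Call:
send_rows([
  [-0.01,0,0,0,0,0],
  [-0.01,0,0,0,0,0],
  [-0.01,0,0,0,0,0],
  [-0.01,0,0,0,0,0],
  [-0.01,0,0,0,0,0],
  [-0.01,0,0,0,0,0],
])

```text
time_s: 3.07
ee_pos: [517.3, 331.0, 122.0]
orientation: [-0.0, 1.0, 0.022, 0.0]
wrist_force: [0.6, -0.0, 0.1]
width: 0.0
```

```bash
python3 st.py; python3 - <<'E'
from station import snapshot
import cv2
s=snapshot("wrist"); cv2.imwrite("pics/e_w.png",s["frame"][:,:,::-1])
s=snapshot("scene"); cv2.imwrite("pics/e_s.png",cv2.resize(s["frame"][90:220,170:330,::-1],None,fx=4.5,fy=4.5,interpolation=cv2.INTER_CUBIC))
E
```

```text
t 3.07 p [517.3 331.  122. ] stand [ 40.4  89.6 122. ] F [ 0.6 -0.   0.1] w 0.0 j [ 0.44  0.46 -0.04  1.07  0.    1.96]
rotvec to target (tool) [-0.    -0.001  0.001]
```

View pics/e_w.png

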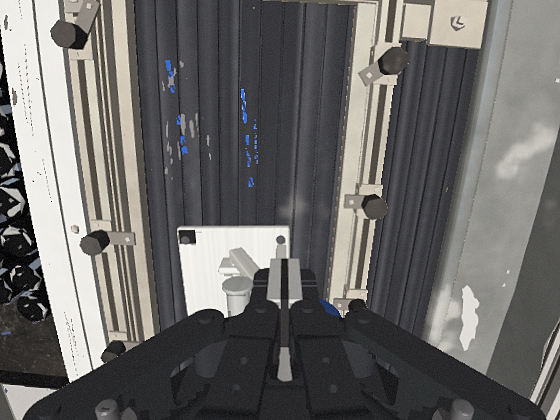

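View pics/e_s.png

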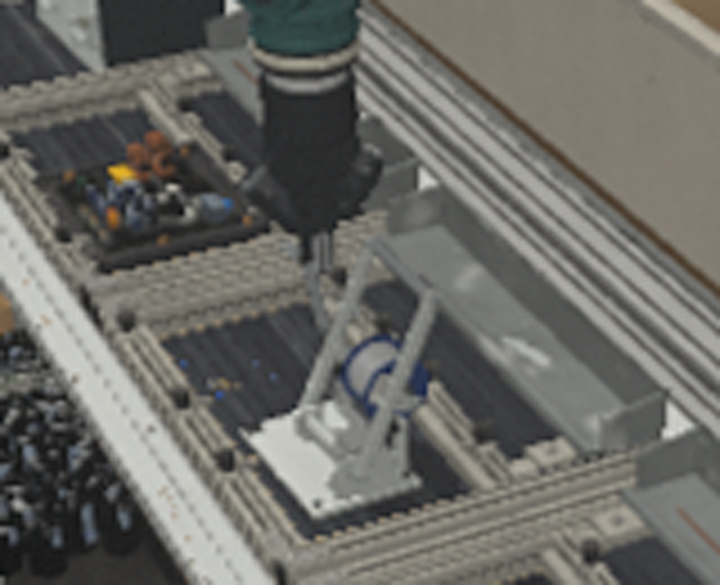

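The pin (wrist view, about (237,285)) is being pushed ahead of the finger and the frame has not moved. Continuing past straight up.

Call:
send_rows([
  [-0.01,0,0,0,0,0],
  [-0.01,0,0,0,0,0],
  [-0.01,0,0,0,0,0],
  [-0.01,0,0,0,0,0],
  [-0.01,0,0,0,0,0],
  [0,0,0,0,0,0],
  [0,0,0,0,0,0],
])

```text
time_s: 3.75
ee_pos: [468.1, 328.3, 121.5]
orientation: [-0.0, 1.0, 0.022, 0.0]
wrist_force: [-0.3, 0.3, -0.5]
width: -0.1
```

```bash
python3 st.py; python3 - <<'E'
from station import snapshot
import cv2
s=snapshot("wrist"); cv2.imwrite("pics/f_w.png",s["frame"][:,:,::-1])
s=snapshot("scene"); cv2.imwrite("pics/f_s.png",cv2.resize(s["frame"][90:220,170:330,::-1],None,fx=4.5,fy=4.5,interpolation=cv2.INTER_CUBIC))
E
```

```text
t 3.75 p [468.1 328.3 121.5] stand [ -8.8  89.  121.5] F [-0.3  0.3 -0.5] w -0.1 j [ 0.47  0.4  -0.15  1.02 -0.    2.  ]
rotvec to target (tool) [-0.    -0.     0.001]
```

View pics/f_w.png

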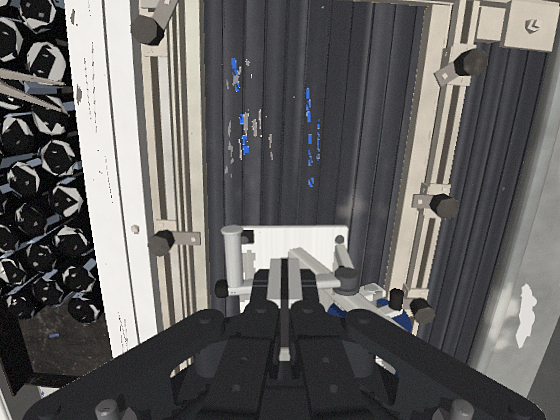

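View pics/f_s.png

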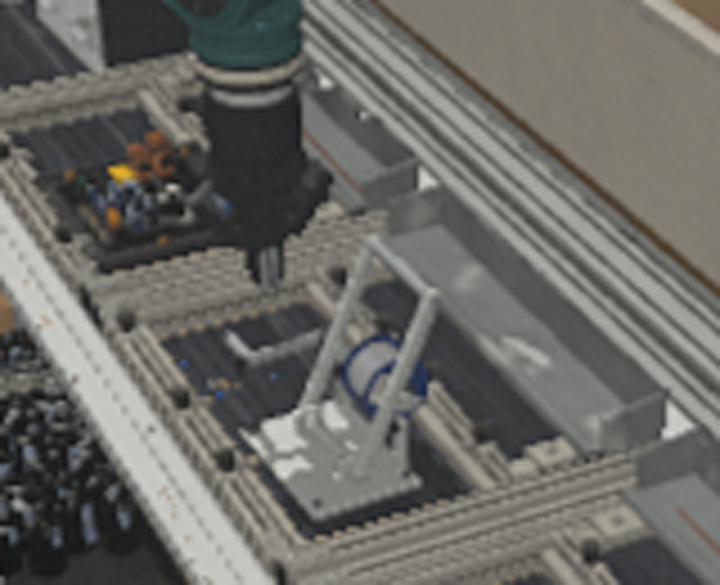

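The leg has gone over and the pin is now at (232,230)–(237,290) in the wrist view, with the frame still back. I check whether it has reached the stop.

```bash
python3 - <<'E'
from h import *
from station import snapshot
P=(480.85,239.78,.0436)
for n in("wrist","scene"):
  s=snapshot(n)
  im=s["frame"][:,:,::-1].copy()
  for l,c in((2.45,(0,0,255)),(2.2,(0,255,0)),(1.9,(255,0,0))):
    q=proj(s,S([pin(.45,l,67),pin(.45,l,101)],P)); print(n,l,q.round(1).tolist())
    if n=="wrist":
      for a in q: cv2.circle(im,tuple(int(v) for v in a),1,c,-1)
  c=q.mean(0).astype(int)
  cv2.imwrite(f"pics/g_{n}.png",cv2.resize(im[c[1]-60:c[1]+60,c[0]-70:c[0]+70],None,fx=5,fy=5,interpolation=cv2.INTER_CUBIC)); print(c)
E
```

```text
wrist 2.45 [[251.5, 252.8], [250.0, 207.9]]
wrist 2.2 [[241.4, 263.6], [239.2, 215.9]]
wrist 1.9 [[236.3, 279.5], [233.6, 227.9]]
[234 253]
scene 2.45 [[226.6, 174.3], [222.8, 170.1]]
scene 2.2 [[225.0, 170.9], [221.2, 166.6]]
scene 1.9 [[224.4, 166.1], [220.6, 161.9]]
[222 163]
```

View pics/g_wrist.png

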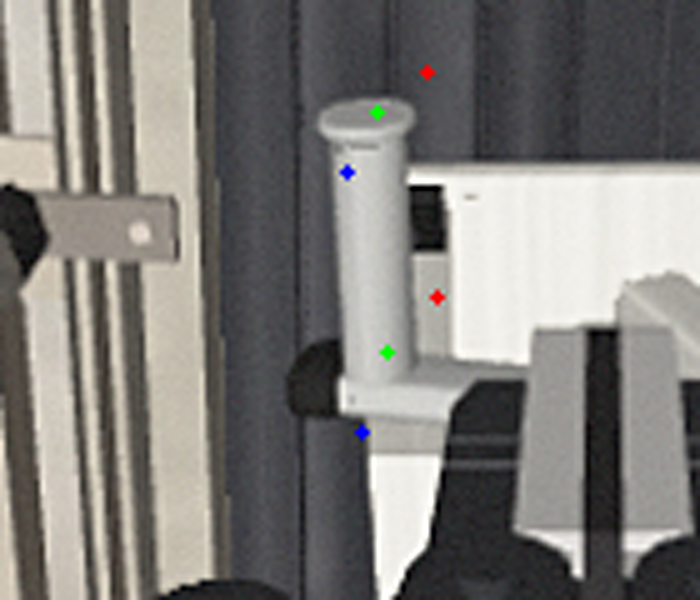

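View pics/g_scene.png

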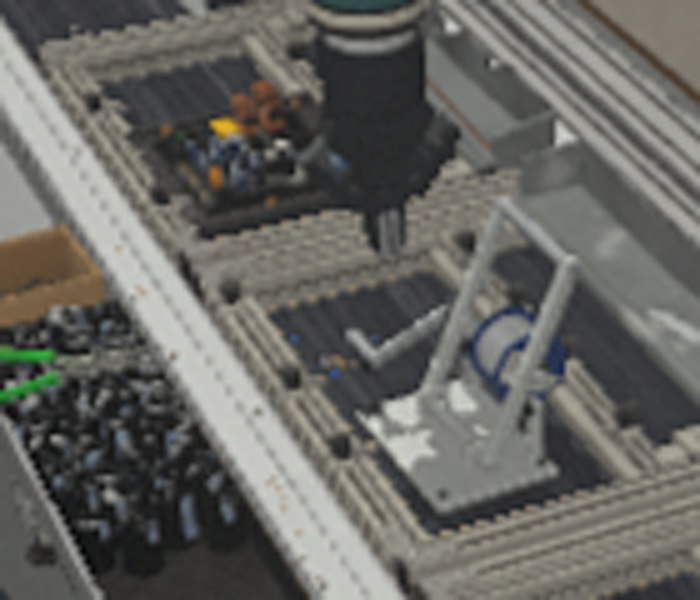

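Snapshots at mid-fall; now the pin is between 1.9 and 2.2. I raise the tool clear, let time pass and re-check.

Call:
send_rows([
  [0,0,-0.02,0,0,0],
  [0,0,-0.03,0,0,0],
  [0,0,-0.03,0,0,0],
  [0,0,-0.02,0,0,0],
])

```text
time_s: 4.28
ee_pos: [469.2, 328.4, 223.8]
orientation: [-0.0, 1.0, 0.022, 0.001]
wrist_force: [0.1, 0.2, -0.5]
width: 0.0
```

```bash
cat > lk.py <<'E'
from h import *
from station import snapshot
import sys
P=(480.85,239.78,.0436)
t=float(sys.argv[1])
for n in("wrist","scene"):
  s=snapshot(n)
  im=s["frame"][:,:,::-1].copy()
  if n=="wrist":
   for l,c in((2.45,(0,0,255)),(2.2,(0,255,0)),(1.9,(255,0,0))):
    q=proj(s,S([pin(t,l,67),pin(t,l,101)],P))
    for a in q: cv2.circle(im,tuple(int(v) for v in a),1,c,-1)
   for a in proj(s,S([on(161,-45,t),on(161,0,t),on(161,45,t)],P)): cv2.circle(im,tuple(int(v) for v in a),1,(255,0,255),-1)
   cv2.imwrite(f"pics/{sys.argv[2]}_wrist.png",im[120:420,100:400].repeat(2,0).repeat(2,1))
  else:
   cv2.imwrite(f"pics/{sys.argv[2]}_scene.png",cv2.resize(im[90:220,170:330],None,fx=4.5,fy=4.5,interpolation=cv2.INTER_CUBIC))
E
python3 st.py; python3 lk.py .45 h
```

```text
t 4.28 p [469.2 328.4 223.8] stand [ -7.7  89.  223.8] F [ 0.1  0.2 -0.5] w 0.0 j [ 0.47  0.35  0.05  1.28 -0.    2.  ]
rotvec to target (tool) [-0.001 -0.002  0.   ]
```

View pics/h_wrist.png

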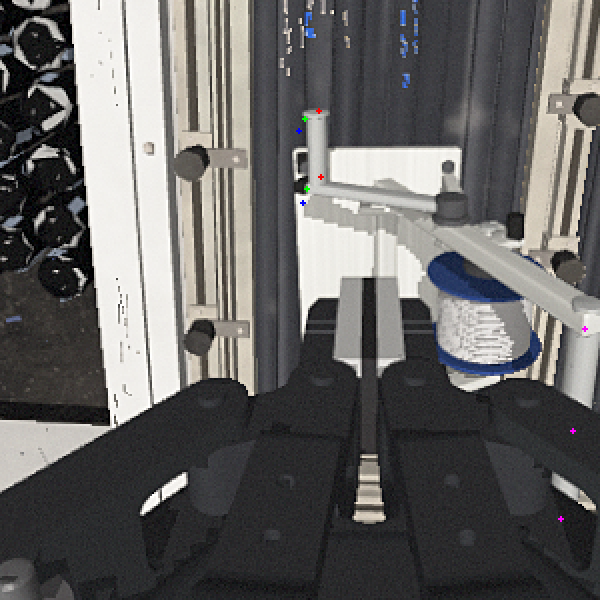

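View pics/h_scene.png

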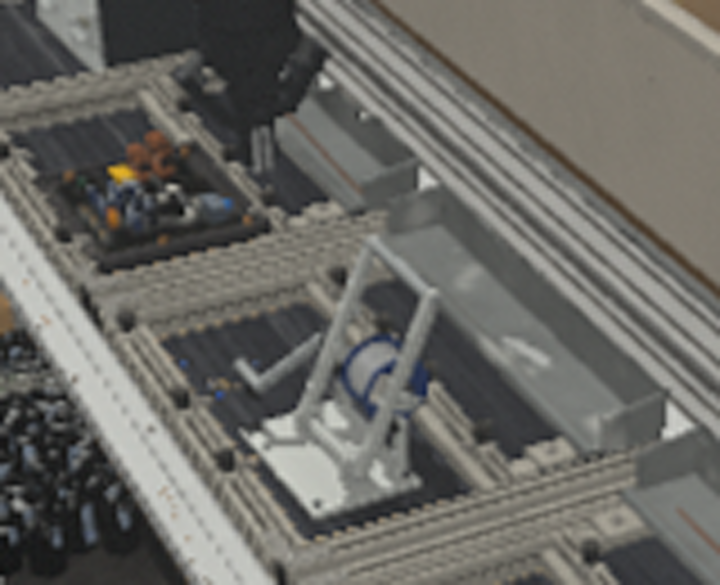

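The pin is at the 2.45 mark (wrist crop (318,112)–(320,178)), so the leg is at its stop, and the frame still rests back. Moving over the bar, jaws half open.

Call:
send_rows([
  [0.013,0.015,0,0,0,0],
  [0.013,0.015,0,0,0,0],
  [0.013,0.015,0,0,0,0],
  [0.013,0.015,0,0,0,0],
  [0.013,0.015,0,0,0,0],
  [0.013,0.014,0,0,0,0],
  [0,0,0,0,0,0],
  [0,0,0,0,0,0],
], gripper=0.55, squeeze=25)

```text
time_s: 5.05
ee_pos: [550.8, 242.1, 220.2]
orientation: [0.0, 1.0, 0.021, -0.001]
wrist_force: [0.6, 0.8, -0.4]
width: 47.2
```

```bash
python3 st.py 70 0 140; python3 lk.py .45 i
```

```text
t 5.05 p [550.8 242.1 220.2] stand [ 70.   -0.7 220.2] F [ 0.6  0.8 -0.4] w 47.2 j [0.28 0.4  0.13 1.3  0.   1.81]
rotvec to target (tool) [ 0.     0.001 -0.001]
shift tool [ 0.1 -0.7 80.2] in target tool frame [-0.  -0.7 80.2]
```

View pics/i_wrist.png

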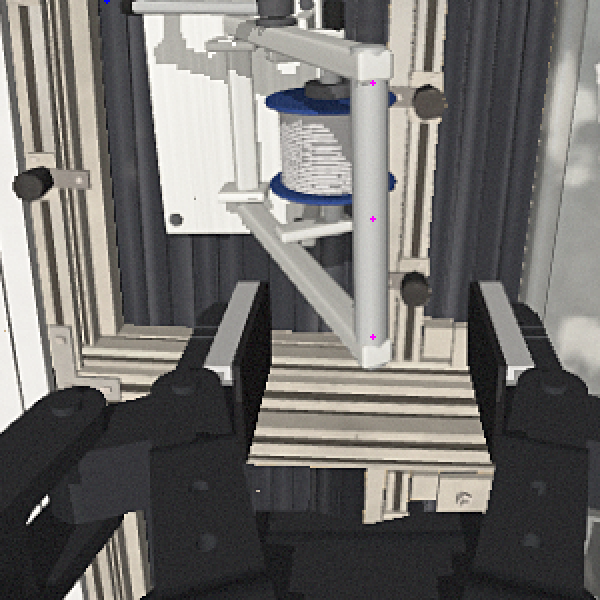

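View pics/i_scene.png

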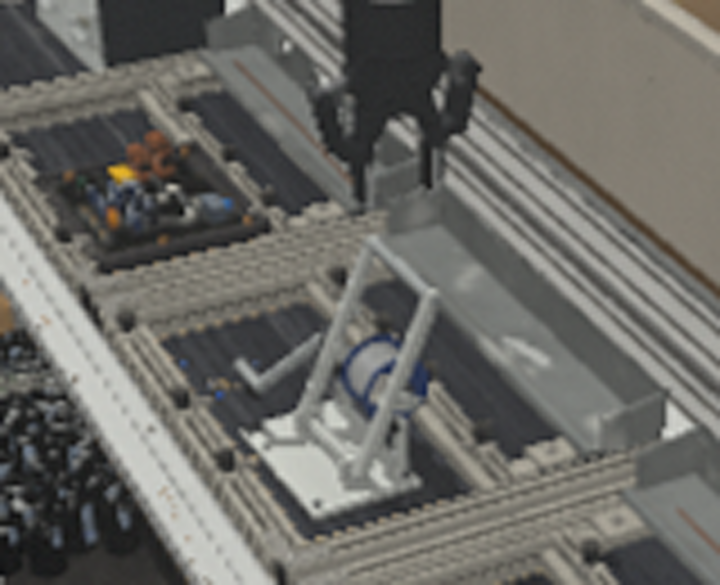

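The bar's centre line falls on the predicted marks (crop x≈371), midway between the jaws. Descending and gripping.

Call:
send_rows([
  [0,0,0.02,0,0,0],
  [0,0,0.02,0,0,0],
  [0,0,0.02,0,0,0],
  [0,0,0.01,0,0,0],
  [0,0,0.01,0,0,0],
  [0,0,0,0,0,0],
])

```text
time_s: 5.65
ee_pos: [549.5, 243.0, 139.9]
orientation: [0.0, 1.0, 0.022, -0.001]
wrist_force: [-0.6, 0.0, -0.3]
width: 47.2
```

Call:
send_rows([
  [0,0,0,0,0,0],
  [0,0,0,0,0,0],
  [0,0,0,0,0,0],
  [0,0,0,0,0,0],
  [0,0,0,0,0,0],
  [0,0,0,0,0,0],
], gripper=0, squeeze=25)

```text
time_s: 6.15
ee_pos: [551.1, 243.0, 142.2]
orientation: [-0.0, 1.0, 0.022, 0.001]
wrist_force: [1.4, 1.5, 6.3]
width: 11.1
```

```bash
python3 st.py; python3 lk.py .45 j; python3 -c "
from math import *
p=0
for t in [.45,.4,.35,.3,.25,.2,.15,.1,.06,.03,.01]:
  q=(161*sin(t),161*cos(t)); 
  if p: print(t,round(q[0]-p[0],1),round(-(q[1]-p[1]),1))
  p=q"
```

```text
t 6.15 p [551.1 243.  142.2] stand [7.030e+01 1.000e-01 1.422e+02] F [1.4 1.5 6.3] w 11.1 j [ 0.28  0.43 -0.04  1.1   0.    1.81]
rotvec to target (tool) [-0.001 -0.002  0.   ]
0.4 -7.3 -3.3
0.35 -7.5 -2.9
0.3 -7.6 -2.6
0.25 -7.7 -2.2
0.2 -7.8 -1.8
0.15 -7.9 -1.4
0.1 -8.0 -1.0
0.06 -6.4 -0.5
0.03 -4.8 -0.2
0.01 -3.2 -0.1
```

View pics/j_wrist.png

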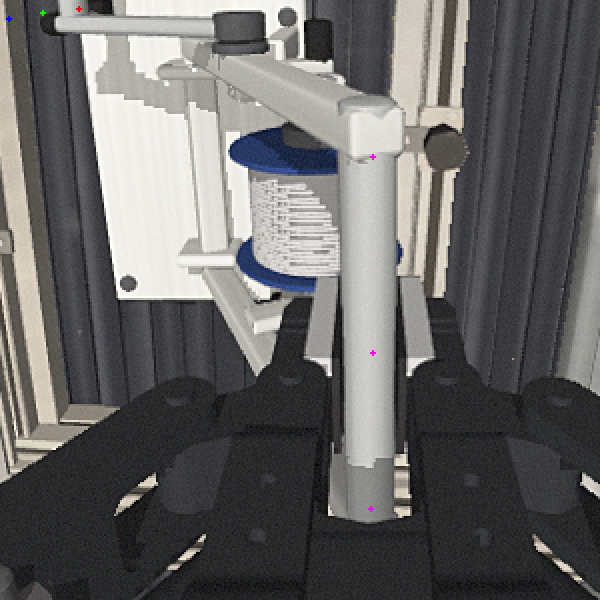

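View pics/j_scene.png

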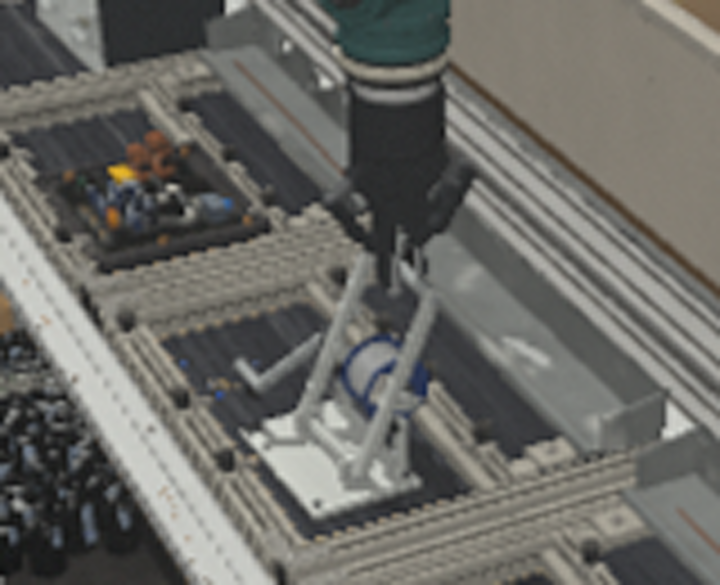

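Bar is held (opening 11.1 mm), between the pads. Raising along the arc, slowly.

Call:
send_rows([
  [-0.0037,0,-0.0016,0,0,0],
  [-0.0037,0,-0.0016,0,0,0],
  [-0.0037,0,-0.0015,0,0,0],
  [-0.0037,0,-0.0015,0,0,0],
  [-0.0038,0,-0.0013,0,0,0],
  [-0.0038,0,-0.0013,0,0,0],
  [-0.0038,0,-0.0011,0,0,0],
  [-0.0038,0,-0.0011,0,0,0],
])

```text
time_s: 6.92
ee_pos: [521.1, 241.4, 153.2]
orientation: [-0.0, 1.0, 0.022, 0.001]
wrist_force: [4.0, -0.7, 5.2]
width: 10.9
```

```bash
python3 st.py; python3 lk.py .25 k
```

```text
t 6.92 p [521.1 241.4 153.2] stand [ 4.030e+01 -1.000e-01  1.532e+02] F [ 4.  -0.7  5.2] w 10.9 j [ 0.29  0.38 -0.09  1.1  -0.    1.82]
rotvec to target (tool) [-0.    -0.002  0.   ]
```

View pics/k_scene.png

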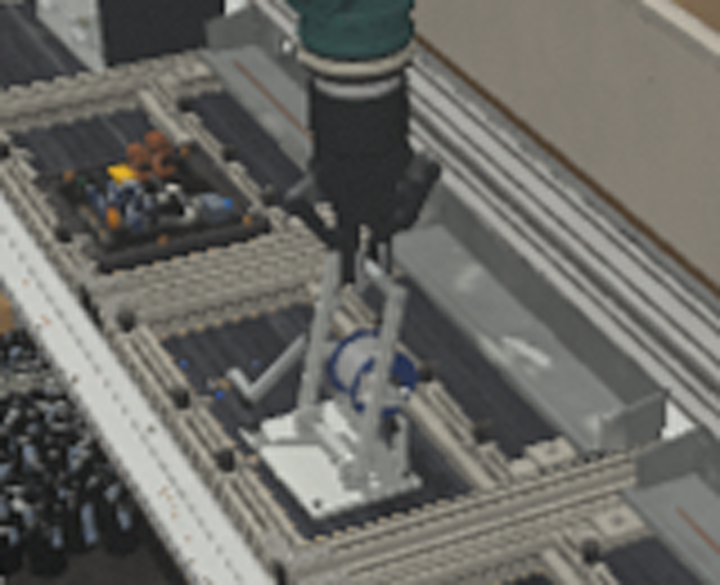

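View pics/k_wrist.png

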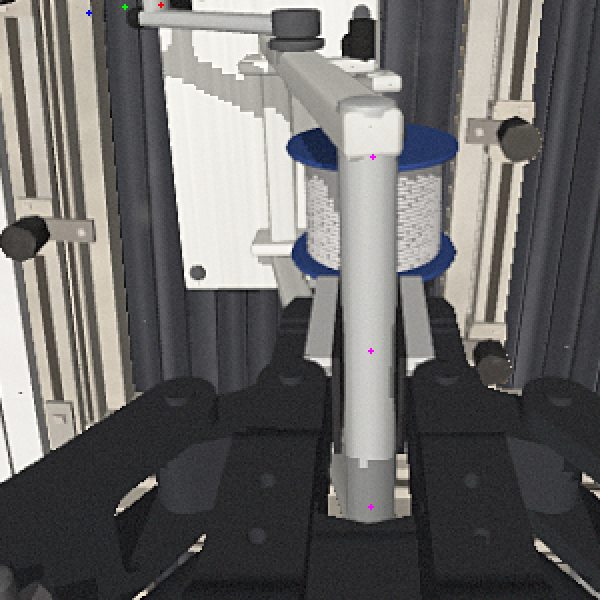

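The frame follows the grip (tilt about 0.25) with the leg still at its stop. Continuing.

Call:
send_rows([
  [-0.0039,0,-0.0009,0,0,0],
  [-0.0039,0,-0.0009,0,0,0],
  [-0.0039,0,-0.0007,0,0,0],
  [-0.0039,0,-0.0007,0,0,0],
  [-0.004,0,-0.0005,0,0,0],
  [-0.004,0,-0.0005,0,0,0],
  [-0.004,0,-0.0003,0,0,0],
  [-0.003,0,-0.0002,0,0,0],
])

```text
time_s: 7.68
ee_pos: [490.2, 239.9, 158.0]
orientation: [0.0, 1.0, 0.022, 0.001]
wrist_force: [2.8, -2.7, 8.9]
width: 11.2
```

```bash
python3 st.py 1 0 156
```

```text
t 7.68 p [490.2 239.9 158. ] stand [  9.3  -0.3 158. ] F [ 2.8 -2.7  8.9] w 11.2 j [ 0.31  0.33 -0.15  1.09 -0.    1.83]
rotvec to target (tool) [ 0.    -0.002  0.   ]
shift tool [-8.3 -0.3  1.9] in target tool frame [-8.3 -0.3  2. ]
```

Call:
send_rows([
  [-0.003,0,-0.0004,0,0,0],
  [-0.0025,0,-0.0004,0,0,0],
  [-0.002,0,-0.0004,0,0,0],
  [-0.001,0,0,0,0,0],
  [0,0,0,0,0,0],
  [0,0,0,0,0,0],
])

```text
time_s: 8.18
ee_pos: [481.5, 239.5, 158.3]
orientation: [0.0, 1.0, 0.022, 0.0]
wrist_force: [1.1, -5.7, 5.6]
width: 10.9
```

```bash
python3 st.py; python3 lk.py .0 l; python3 - <<'E'
from h import *
from station import snapshot
P=(480.85,239.78,.0436)
for n in("scene","top"):
  s=snapshot(n); im=cv2.resize(s["frame"][:,:,::-1],None,fx=4,fy=4,interpolation=cv2.INTER_CUBIC)
  for t,c in((0,(0,0,255)),(.08,(0,255,0)),(-.08,(255,0,0))):
    q=(proj(s,S([on(161,-50,t),on(161,50,t),pin(t,2.45,67),pin(t,2.45,101)],P))+.5)*4-.5
    for a in q: cv2.circle(im,tuple(int(v) for v in a),2,c,-1)
  c=q.mean(0).astype(int); cv2.imwrite(f"pics/m_{n}.png",im[c[1]-220:c[1]+220,c[0]-300:c[0]+300])
E
```

```text
t 8.18 p [481.5 239.5 158.3] stand [  0.6  -0.3 158.3] F [ 1.1 -5.7  5.6] w 10.9 j [ 0.31  0.32 -0.17  1.08 -0.    1.84]
rotvec to target (tool) [ 0.001 -0.     0.   ]
```

View pics/m_scene.png

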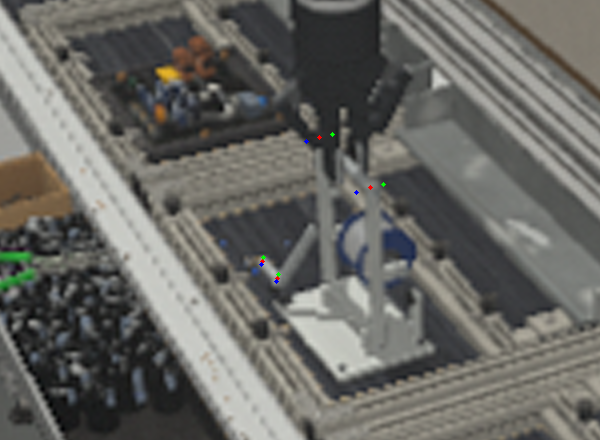

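View pics/l_wrist.png

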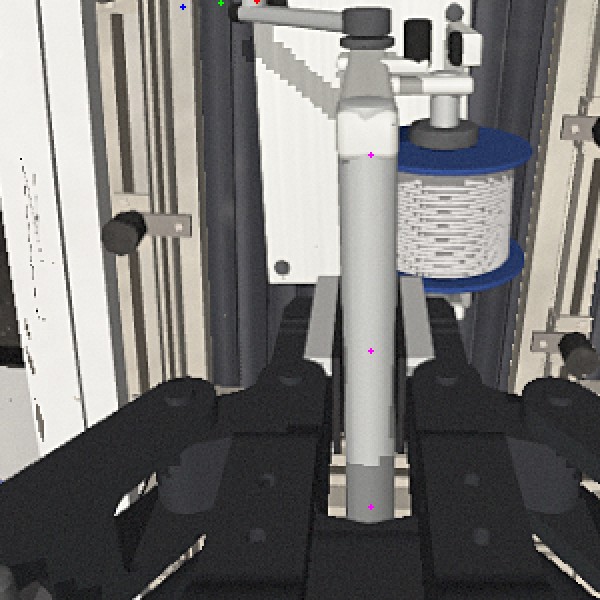

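View pics/m_top.png

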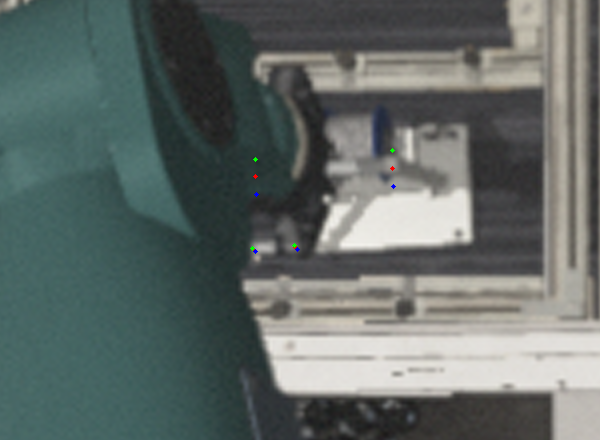

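The frame is upright: the post tops lie on the red tilt = 0 marks, and the pin is at the 2.45 mark. Letting it settle.

Call:
send_rows([
  [0,0,0,0,0,0],
  [0,0,0,0,0,0],
  [0,0,0,0,0,0],
  [0,0,0,0,0,0],
  [0,0,0,0,0,0],
  [0,0,0,0,0,0],
  [0,0,0,0,0,0],
  [0,0,0,0,0,0],
])

```text
time_s: 9.05
ee_pos: [481.6, 239.5, 158.3]
orientation: [0.0, 1.0, 0.022, 0.0]
wrist_force: [2.1, -5.1, 5.4]
width: 10.9
```

```bash
python3 st.py; python3 -c "
from station import get_state,job_done
print(abs(get_state()['joint_velocities']).max()); print(job_done())"
```

```text
t 9.05 p [481.6 239.5 158.3] stand [  0.8  -0.3 158.3] F [ 2.1 -5.1  5.4] w 10.9 j [ 0.31  0.32 -0.17  1.08 -0.    1.84]
rotvec to target (tool) [ 0.001 -0.     0.   ]
0.0011757213400638193
the job is handed in; nothing more can be done
None
```

The leg is fully out and the frame is upright, with the gripper still holding the top bar. I handed the job in at about 9 s.

- **Leg:** I pushed the pin from behind with the closed fingers until the leg passed straight up, and it fell the rest of the way by itself. While the frame still lay back, the wrist picture showed the pin at the 2.45 rad mark. It was still there once the frame was upright.
- **Frame:** I gripped the bar at about 25 N and raised it slowly along its arc. The last check puts the bar 0.8 mm from upright, or about 0.005 rad of tilt; the calibration adds about 0.01–0.02 rad of uncertainty. The arm was still (joint speeds at most 0.001 rad/s).
- **Grip:** The opening read 10.9 mm on a 12 mm bar, and the wrist picture shows the bar between the pads. About 5 N of sideways force and 5 N of vertical force remained at the wrist.
- **Small mismatch:** The tool sits about 2 mm higher on the bar than the model predicted.
- **Bystanders:** The arm never went near the bin, capacitor or tape, but I did not measure them again at the end.

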